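# Take the battery pack out from under its hold-down bar

## Task

Swing the hinged hold-down bar of the charging dock up, slide the battery pack out from beneath it and lay the pack flat inside the shallow steel tray without dropping it. Then swing the empty dock's bar fully back down, let go of everything, and leave the jar, the clock and the spray bottle standing where they are.

Things in the scene. Friction and masses are not known exactly. Their poses are not given: they have to be found in the camera images.
- dock: Fixed charging dock of a foot-care drill unit, 235 mm long (x -105 to +130 mm), 136 mm wide (y): grey base plate 10 mm thick with a pack channel between two white guide walls (tops 32 mm above the bench, 2 mm clear of the pack each side) and a white hood over its far end. Origin on the bench, mid-channel; x points from the open front into the hood, z up. Back stop at x +93 mm
- hood_mouth (a point): Middle of the lower edge of the dock's hood, at dock x +30 mm, 48.5 mm above the bench (the pack's top is 46 mm up). Axes as the dock's. The hood runs from here to x +115 mm; its top is 63 mm above the bench. The pack's end is under it, so the pack comes out along the dock's -x only: slid about 65 mm it is clear of the hood and can be lifted
- hold_bar (a joint): Hold-down bar's angle: 0 = down, level across the pack; grows as it swings up and back; 1.57 = upright; stop at 1.75 rad. Friction hinge: it stays where it is left and takes about 3 N at the crossbar to swing. Bring it within about 0.2 rad of upright to clear a gripper working on the pack's grip block. May start up to 0.05 rad above down
- bar_hinge (a point): Middle of the bar's hinge axis, which runs along the dock's y; on the dock at x +80 mm, 68 mm above the bench; axes as the dock's. The bar is a U of round steel rod 12 mm thick: two arms 160 mm long from this axis, at dock y +56 and -56 mm, joined at their ends by a crossbar
- bar_grip (a point): Middle of the crossbar, where to hold the bar; moves with it. Rod 12 mm thick along the dock's y. Down: at dock x -80 mm, 68 mm above the bench (axis 22 mm over the pack's top), and 37 to 45 mm before the grip block's near face. Two 10 mm rubber feet, 28 mm either side of the middle, reach 21 mm from its axis down to the pack; bar upright, they point to the dock's -x
- pack_center (a point): Centre of the battery pack's slab, 18 mm above its underside. Loose dark plastic pack, 0.35 to 0.6 kg: slab 180 x 70 x 36 mm (x, y, z) with a grip block on top. It starts in the dock, its x along the dock's x, centre 0 to 8 mm before the dock's origin (towards -x), underside 10 mm above the bench
- pack_grip (a point): Centre of the pack's grip block, where to hold the pack: 22 mm (x) by 40 mm (y), 36 mm tall, standing on the slab's top. 24 mm off the slab's centre towards the pack's -x and 36 mm above it (54 mm above the pack's underside, 18 mm under the block's top). Axes as the pack's
- tray: Shallow steel tray, fixed, 214 x 104 mm outside, 204 (x) by 94 mm (y) inside, walls 18 mm high, inner floor 4 mm above the bench. Origin on the bench under its centre. The pack lies in it lengthways, either way round. Tray and dock stand on opposite sides of the bench's middle; either may be on the left
- jar: Glass jar with a white lid, loose, 74 mm across, 122 mm tall, to be left alone. Origin under its centre
- clock: Cream desk clock, loose, 45 x 88 x 110 mm (x, y, z), to be left alone. Origin under its centre
- spray: Clear spray bottle with a black trigger head, loose, 64 mm across, 167 mm tall, head reaching 41 mm from the axis towards its -x; to be left alone. Origin under its centre. Of jar, clock and bottle one stands between dock and tray and one outside each, in any order
Things that resemble listed ones, but are neither listed nor needed, are in the scene too. Leave any purple or red look-alike of the part that bears pack_center alone.

How it is judged:
By the outcome, as a careful person would: the job done as asked, in the order asked, and still so for the second after the job is handed in, with the robot touching nothing.
It also fails if it takes over 72 s, if anything falls off the work surface, if the arm or the gripper's body presses on something with over 40 N, if the wrist force passes 120 N, or if a joint passes its speed limit or range.

## Robot

A 6-joint arm with a two-finger parallel gripper is mounted at the origin on the work surface. World frame = base frame: x ahead of the robot, y to its left, z up, the work surface at z = 0. Lengths are in m, angles in rad, forces in N, time in s.
With the tool pointing down it reaches from about 0.375 to 0.9 m from the base axis. Payload 3.1 kg.
Tool frame: the origin (TCP) lies on the front face of the gripper's body, between the roots of the fingers; the fingertips stand 73 mm ahead of it and the grasp point (between the pads) lies 54 mm ahead of it (manip.finger_overhang is the distance from the TCP to the fingertips, in m); z points along the fingers, y is the direction in which the jaws open and shut (so a half turn about z gives the same grasp; the last joint's range is limited). The gripper opens to 85 mm and grips with 20 to 120 N. Pads are 22 mm wide; open, the fingers measure 114 mm over their backs; the gripper's body (76 mm by 85 mm) begins 54 mm behind the grasp point. The pads swing forward as they close: fully open they stand 13 mm farther back than shut.
Start: joints at [-1.357, 0.527, 1.433, -0, 1.181, -0.178], TCP at [0.239, -0.578, 0.304] pointing down, gripper open.
Joint ranges: [-3.08, 3.08], [-0.75, 2.2], [0.22, 2.44], [-1.43, 4.57], [0, 2.65], [-2.85, 2.85]. Speed limits (rad/s): [2.79, 2.79, 3.14, 3.14, 3.14, 3.14].

## Interface

Orientations are given as a unit quaternion [x, y, z, w].
In Python, from station import manip gives the robot as it stands.
- The arm moves only by the tool apply_moves, never from a script. Its argument "increments" is a list that holds one entry, the list of rows, each a list of 4 numbers: the shift along the tool's x, y, z in m, then the turn about the tool's z in degrees. In form: [[[dx, dy, dz, spin], ...]]. A call has 1 to 5 rows; each row shifts and turns the pose as measured when the row begins, along the tool's axes as they then stand; what a row does not reach is not made up. A row lasts 1/10 s, in which the tool goes at most 50 mm and 8.59 degrees, less where a joint would pass 70% of its speed; a pose out of reach is approached as far as the arm can. A call with a gripper value outside its range is refused whole. "fingers" is the opening, from 0 (shut) to 1 (fully open), set as the call begins (left out, the last holds). The fingers move at their own pace and stop on an object; "newtons" is the grip in N (left out, the last holds). Time passes only in rows, so rows that do not move let the fingers close. It gives the time, the measured TCP pose, the force and the opening at its end, in the units of the state.
- manip.sense(): the state, without advancing time (a new reading comes with each control period).
- manip.snapshot(name): name is "side" or "top"; returns (picture, depth): 420x560x3 uint8, red, green, blue; 420x560 float32, m along the optical axis (not along the pixel's ray), 0 where there is no reading.
- manip.camera_model(name): a dict with "mtx" (3x3 intrinsics, pixels), "distortion" ([k1, k2, p1, p2, k3] as OpenCV has them; the pictures are not rectified), "R" (3x3) and "t" (3): a world point X has camera coordinates R X + t. Camera axes: x right, y down, z forward; pixel columns grow to the right and rows downward; lengths in m; the calibration is good to about 2 mm. A picture is of the moment at which its call begins. camera_model takes no time and is no camera call.
- manip.sign_off(): hands the job in, once; it reports no verdict.
The state is a dict: "t": time; "q": joint angles; "qd": joint speeds; "tau": joint torques, N m; "tcp_pos": TCP position; "tool_rot": TCP orientation; "force": force on the tool from outside, world axes, zero at the start; "ft_torque": the same for the moment, N m; "finger_gap": opening from 0.0 (shut) to 1.0 (fully open).
Only numpy, scipy, OpenCV 4.12 (cv2) and the standard library are available. Lean on these libraries where they do the work, as an engineer would, in place of code of your own. Each camera call takes 0.05 s, during which the arm holds its last target.

## Working session

There is one attempt and no reset: what is moved stays moved. The work goes in short steps, Python scripts to look and compute and a tool call to move; the robot and the scene stay as the last step left them, time stands still between calls to the robot, and variables do not carry over. Pictures are saved under pics/ and viewed, and the job is handed in when it is done.

Besides the shell and the picture viewer there is one more tool, called after "Emit:" as a command line: name --argument value ..., lists and objects as JSON in quotes. apply_moves: Moves the arm, as the interface text tells. Its arguments: {"type":"object","properties":{"increments":{"type":"array","items":{"type":"array","items":{"type":"array","items":{"type":"number"}}}},"fingers":{"type":"number"},"newtons":{"type":"number"}},"required":["increments"]}

```bash
ls; mkdir -p pics; cat > h.py <<'E'
import numpy as np, cv2
from station import manip
from scipy.spatial.transform import Rotation as Rn
def save(name,tag):
    p,d=manip.snapshot(name); cv2.imwrite(f'pics/{tag}.png',p[:,:,::-1]); np.savez(f'pics/{tag}.npz',p=p,d=d); return p,d
def pts(name,d):
    c=manip.camera_model(name);K=np.array(c['mtx']);D=np.array(c['distortion'],float)
    v,u=np.mgrid[0:420,0:560]
    n=cv2.undistortPoints(np.stack([u.ravel(),v.ravel()],1).astype(np.float64)[:,None],K,D)[:,0].reshape(420,560,2)
    P=np.dstack([n*d[...,None],d]); R=np.array(c['R']);t=np.array(c['t'])
    W=(P-t)@R; W[d==0]=np.nan; return W
def proj(name,X):
    c=manip.camera_model(name);R=np.array(c['R'])
    return cv2.projectPoints(np.atleast_2d(np.array(X,float)),cv2.Rodrigues(R)[0],np.array(c['t'],float),np.array(c['mtx']),np.array(c['distortion'],float))[0][:,0]
E
python3 - <<'E'
from h import *
for n in('top','side'):
    save(n,n+'0'); c=manip.camera_model(n); print(n,-np.array(c['R']).T@c['t'],c['R'][2] if hasattr(c['R'],'__getitem__') else '')
print(manip.sense())
E
```

```text
pics
top [ 3.64339388e-01 -5.83049622e-04  1.31671425e+00] [ 0.06249255  0.01088641 -0.99798606]
side [0.01831638 0.64453198 0.84469965] [ 0.39055096 -0.59117926 -0.70567488]
{'t': 0.1, 'q': array([-1.35750024e+00,  5.28392464e-01,  1.43374174e+00, -3.66094491e-05,
        1.18138555e+00, -1.78499490e-01]), 'qd': array([-0.00050797, -0.00141508, -0.00285134, -0.00020069, -0.00037948,
        0.00129658]), 'tau': array([-3.16624946e-04, -4.43305099e+01, -1.78586340e+01, -3.19771079e-04,
        3.91119771e-03,  1.14691292e-05]), 'tcp_pos': array([ 0.23857136, -0.5771502 ,  0.30302981]), 'tool_rot': array([ 9.80871501e-01,  1.94653972e-01, -3.36883251e-05, -9.63109800e-04]), 'force': array([0.0651233 , 0.32487915, 0.08230383]), 'ft_torque': array([-0.01728749, -0.07095312, -0.020494  ]), 'finger_gap': 1.0003080881769808}
```

View pics/top0.png

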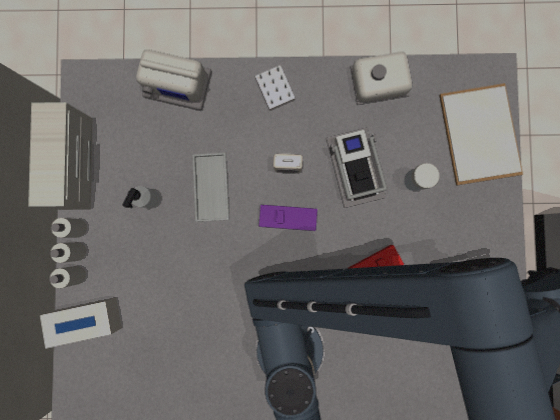

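View pics/side0.png

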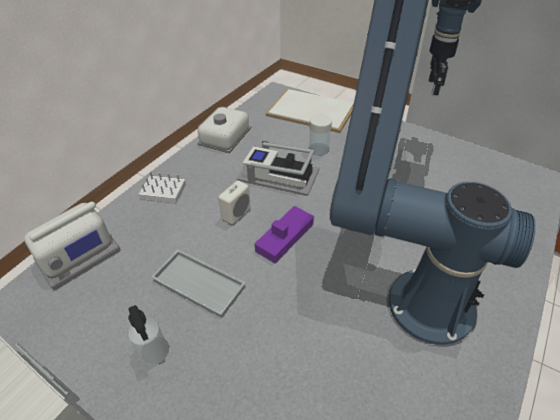

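Top view: the dock is at about (357,168) with its hood up-image, the tray at (211,187), the clock at (288,162), the jar at (426,176) and the spray at (137,197). The purple and red look-alikes are at (288,217) and (380,260).

```bash
python3 - <<'E'
from h import *
z=np.load('pics/top0.npz');W=pts('top',z['d']);p=z['p']
for (u,v) in [(357,168),(211,187),(288,162),(426,176),(137,197),(288,217),(352,145),(363,175),(330,205),(383,200)]: print(u,v,W[v,u].round(4))
cv2.imwrite('pics/c1.png',cv2.resize(p[120:215,315:450,::-1],None,fx=5.9,fy=5.9,interpolation=cv2.INTER_CUBIC))
cv2.imwrite('pics/c2.png',cv2.resize(p[140:235,175:310,::-1],None,fx=5.9,fy=5.9,interpolation=cv2.INTER_CUBIC))
s=np.load('pics/side0.npz')['p']
cv2.imwrite('pics/c3.png',cv2.resize(s[110:210,210:345,::-1],None,fx=5.9,fy=5.9,interpolation=cv2.INTER_CUBIC))
E
```

```text
357 168 [ 0.5675 -0.2191  0.0464]
211 187 [0.5185 0.2461 0.0009]
288 162 [ 0.5802 -0.0038  0.0967]
426 176 [ 0.5298 -0.408   0.1181]
137 197 [0.4749 0.4319 0.1466]
288 217 [ 0.4173 -0.0021  0.0334]
352 145 [ 0.6373 -0.2028  0.0602]
363 175 [ 0.5402 -0.2306  0.0823]
330 205 [ 0.4561 -0.138  -0.0025]
383 200 [ 0.4703 -0.3088 -0.0025]
```

View pics/c1.png

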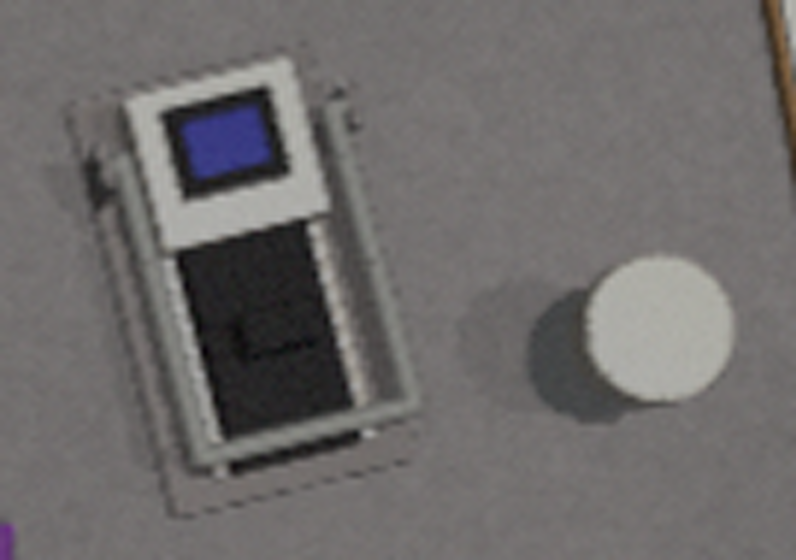

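View pics/c2.png

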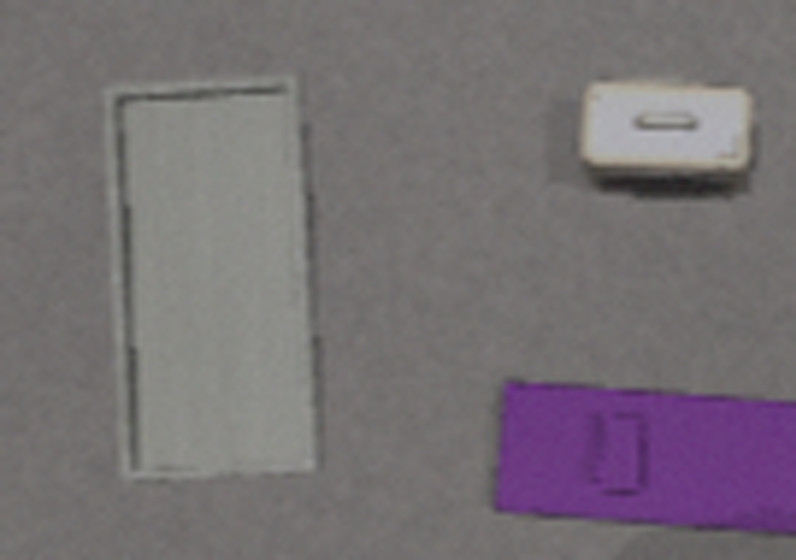

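View pics/c3.png

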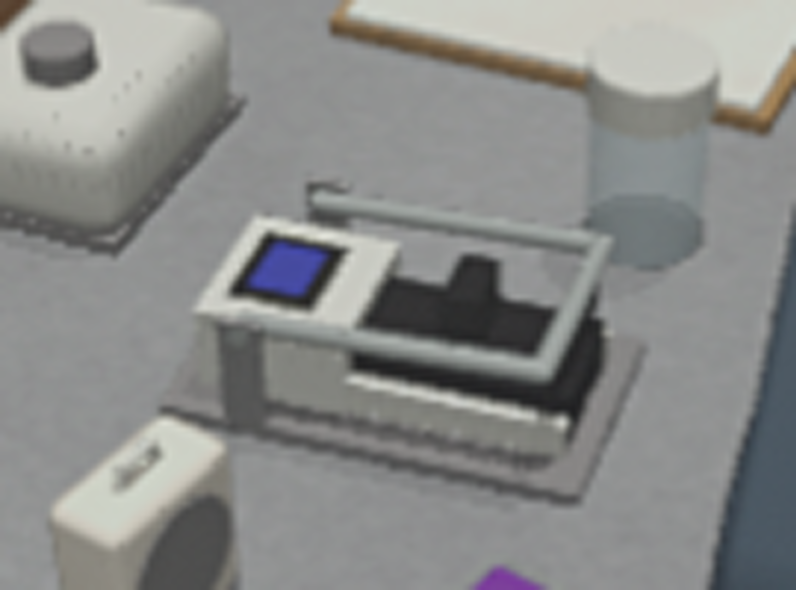

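```bash
cat > fit.py <<'E'
from h import *
from scipy.optimize import least_squares
def cu(uv,o): return (np.array(uv,float)+.5)/5.9-.5+np.array(o)
def tf(p,X): 
    c,s=np.cos(p[2]),np.sin(p[2]); X=np.array(X,float)
    return np.c_[p[0]+c*X[:,0]-s*X[:,1],p[1]+s*X[:,0]+c*X[:,1],X[:,2]]
def fit(X,uv,p0):
    f=lambda p:(proj('top',tf(p,X))-uv).ravel()
    r=least_squares(f,p0,loss='soft_l1');print(r.x.round(4),f(r.x).reshape(-1,2).round(1).tolist());return r.x
E
python3 - <<'E'
from fit import *
X=[[-.105,.068,.01],[-.105,-.068,.01],[-.088,.062,.068],[-.088,-.062,.068]]
uv=cu([(178,515),(412,460),(200,468),(418,411)],(315,120))
d=fit(X,uv,[.56,-.22,.25])
# hood with unknown half width
uvh=cu([(125,100),(290,58),(328,212),(168,250)],(315,120))
f=lambda p:(proj('top',tf(p,[[.115,p[3],.063],[.115,-p[3],.063],[.03,-p[3],.063],[.03,p[3],.063]]))-uvh).ravel()
r=least_squares(f,[.56,-.22,.25,.045]);print(r.x,f(r.x).round(1))
# tray outer rim top z=.018
Xt=[[.107,.052,.018],[.107,-.052,.018],[-.107,-.052,.018],[-.107,.052,.018]]
uvt=cu([(106,88),(296,76),(315,470),(124,480)],(175,140))
t=fit(Xt,uvt,[.52,.24,0.05])
# depth based checks
z=np.load('pics/top0.npz');W=pts('top',z['d']);p=z['p']
c,s=np.cos(d[2]),np.sin(d[2])
L=np.dstack([(W[...,0]-d[0])*c+(W[...,1]-d[1])*s,-(W[...,0]-d[0])*s+(W[...,1]-d[1])*c,W[...,2]])
m=(L[...,2]>.072)&(abs(L[...,1])<.04)&(L[...,0]>-.06)&(L[...,0]<.02);print('block',m.sum(),L[m].min(0),L[m].max(0),L[m].mean(0))
m=(L[...,2]>.055)&(abs(L[...,1])<.03)&(L[...,0]>-.1)&(L[...,0]<-.065);print('bar',m.sum(),L[m].mean(0),L[m].max(0))
m=(abs(L[...,0]-.07)<.02)&(abs(L[...,1])<.03);print('hood z',L[m][:,2].mean())
m=(W[...,2]>.09)&(W[...,0]>.4)&(W[...,1]<-.33)&(W[...,1]>-.48);print('jar',W[m].min(0),W[m].max(0))
m=(W[...,2]>.09)&(abs(W[...,0]-.58)<.06)&(abs(W[...,1])<.08);print('clock',W[m].min(0),W[m].max(0))
m=(W[...,2]>.05)&(abs(W[...,0]-.48)<.1)&(abs(W[...,1]-.43)<.1);print('spray',W[m].min(0),W[m].max(0))
E
```

```text
[ 0.5673 -0.2231  0.2336] [[-0.7, -0.2], [0.9, -1.2], [-1.4, 0.6], [1.1, 0.5]]
[ 0.56352035 -0.22267228  0.23373133  0.04383373] [ 0.2 -0.4 -0.3 -0.2  0.3  0.1 -0.2  0.5]
[0.5177 0.2454 0.0473] [[-0.0, -0.0], [0.1, 0.1], [0.1, -0.1], [-0.1, 0.1]]
block 100 [-0.03837092 -0.02051421  0.07241362] [-0.01659089  0.01969784  0.08621526] [-0.02771611  0.00018264  0.08140709]
bar 77 [-0.08285487  0.00076282  0.0796766 ] [-0.07698119  0.02980953  0.08757449]
hood z 0.062047132329358386
jar [ 0.49457214 -0.44487303  0.09106624] [ 0.56773258 -0.37168846  0.13018432]
clock [ 0.56198516 -0.04324446  0.09005715] [0.60603086 0.04156165 0.11407747]
spray [0.44491089 0.41114775 0.05098363] [0.51341155 0.46754747 0.17174952]
```

```bash
cat >> fit.py <<'E'
def bar(a): 
    c,s=np.cos(a),np.sin(a); return lambda r,y:[.08-r*c,y,.068+r*s]
E
python3 - <<'E'
from fit import *
uv=cu([(178,515),(72,100),(203,470),(418,411),(125,100),(290,58),(328,212),(168,250)],(315,120))
def X(p):
    b=bar(p[4]);h=p[3]
    return [[-.105,.068,.01],[.13,.068,.01],b(.166,.062),b(.166,-.062),[.115,h,.063],[.115,-h,.063],[.03,-h,.063],[.03,h,.063]]
f=lambda p:(proj('top',tf(p,X(p)))-uv).ravel()
for a in(0,.03,.05):
    r=least_squares(lambda p:f([*p,a]),[.565,-.22,.23,.045],loss='soft_l1');print(a,r.cost,r.x.round(4),f([*r.x,a]).reshape(-1,2).round(1).tolist())
z=np.load('pics/top0.npz');W=pts('top',z['d'])
d=[.5645,-.2227,.234];c,s=np.cos(d[2]),np.sin(d[2])
L=np.dstack([(W[...,0]-d[0])*c+(W[...,1]-d[1])*s,-(W[...,0]-d[0])*s+(W[...,1]-d[1])*c,W[...,2]])
m=(L[...,2]>.066)&(abs(L[...,1])<.04)&(L[...,0]>-.12)&(L[...,0]<-.06);print('bar',m.sum(),np.median(L[m],0),L[m].mean(0))
for sg in(-1,1):
  m=(L[...,2]>.066)&(abs(L[...,1]-sg*.056)<.008)&(L[...,0]>-.07)&(L[...,0]<.07)
  print('arm',m.sum(),np.polyfit(L[m][:,0],L[m][:,2],1))
m=(L[...,2]>.078)&(abs(L[...,1])<.04)&(L[...,0]>-.06)&(L[...,0]<.02);print('block',m.sum(),L[m].mean(0),L[m].min(0),L[m].max(0))
E
```

```text
0 3.273327353427772 [ 0.5652 -0.224   0.2401  0.0439] [[-0.2, 0.5], [-1.0, 0.5], [-1.5, 0.4], [1.3, 0.4], [0.4, -0.8], [-0.1, -0.7], [0.6, -0.5], [0.2, 0.1]]
0.03 3.292282210586004 [ 0.565  -0.2238  0.2386  0.0439] [[-0.3, 0.6], [-1.0, 0.5], [-1.4, 0.3], [1.7, 0.3], [0.4, -0.8], [-0.1, -0.7], [0.6, -0.5], [0.1, 0.1]]
0.05 3.326634836343483 [ 0.5648 -0.2238  0.2375  0.0439] [[-0.4, 0.6], [-1.0, 0.5], [-1.3, 0.2], [1.9, 0.2], [0.4, -0.8], [-0.1, -0.6], [0.6, -0.4], [0.1, 0.2]]
bar 102 [-0.0802648 -0.0003069  0.0797912] [-0.08017914  0.00013982  0.07986401]
arm 183 [-0.04623721  0.07591418]
arm 176 [-0.0497286   0.07623656]
block 92 [-0.02485673 -0.00080127  0.08185343] [-0.0356675  -0.02112943  0.07858668] [-0.01408535  0.01862723  0.08621526]
```

Emit:
apply_moves --increments '[[[0,0,0,-8],[0,0,0,-8],[0,0,0,-8],[0,0,0,-8],[0,0,0,-8]]]' --fingers 0.4 --newtons 25

```text
t: 0.6
tcp_pos: [0.2382, -0.5755, 0.2999]
tool_rot: [0.848, 0.53, 0.001, -0.004]
force: [0.2, 0.1, 1.1]
finger_gap: 0.403
```

```bash
cat >> h.py <<'E'
D=np.array([.5649,-.2235,.236]); T=np.array([.5177,.2454,.0473])
def w(fr,x,y,z):
    c,s=np.cos(fr[2]),np.sin(fr[2]); return np.array([fr[0]+c*x-s*y,fr[1]+s*x+c*y,z])
def go(P,yaw=None):
    s=manip.sense(); R=Rn.from_quat(s['tool_rot']).as_matrix()
    o=(R.T@(np.array(P)-s['tcp_pos'])*1000).round(1)
    print('tool mm',o.tolist(),'tcp',s['tcp_pos'].round(4),'F',s['force'].round(1),'gap',round(s['finger_gap'],3),'t',round(s['t'],2),'q',s['q'].round(2).tolist())
    if yaw is not None:
        a=np.arctan2(R[1,1],R[0,1]); print('spin deg',round(float(np.degrees(-((yaw-a+np.pi)%(2*np.pi)-np.pi))),2),'tilt',R[:,2].round(4))
E
python3 -c "
from h import *
go(w(D,-.08,0,.24),D[2])"
```

```text
tool mm [408.2, 78.0, 62.3] tcp [ 0.2382 -0.5755  0.2999] F [0.2 0.1 1.1] gap 0.403 t 0.6 q [-1.36, 0.53, 1.44, -0.0, 1.18, -0.9]
spin deg -39.52 tilt [-0.0019  0.0085 -1.    ]
```

Emit:
apply_moves --increments '[[[0,0,0,-8],[0,0,0,-8],[0,0,0,-8],[0,0,0,-8],[0,0,0,-7.5]]]'

```text
t: 1.1
tcp_pos: [0.2378, -0.5738, 0.2969]
tool_rot: [0.607, 0.794, 0.005, -0.006]
force: [0.3, -0.2, 0.8]
finger_gap: 0.397
```

```bash
python3 -c "
from h import *
go(w(D,-.08,0,.24),D[2])"
```

```text
tool mm [253.6, 327.5, 61.1] tcp [ 0.2378 -0.5738  0.2969] F [ 0.3 -0.2  0.8] gap 0.397 t 1.1 q [-1.36, 0.53, 1.44, -0.0, 1.18, -1.62]
spin deg 1.69 tilt [-0.0033  0.0152 -0.9999]
```

Emit:
apply_moves --increments '[[[0.03,0.039,0.0,1.5],[0.03,0.039,0,0],[0.03,0.039,0,0],[0.03,0.039,0,0],[0.03,0.039,0,0]]]'

```text
t: 1.6
tcp_pos: [0.3903, -0.382, 0.2961]
tool_rot: [0.622, 0.783, 0.004, -0.006]
force: [0.4, -0.6, -0.3]
finger_gap: 0.401
```

```bash
python3 -c "
from h import *
go(w(D,-.08,0,.24),D[2])"
```

```text
tool mm [113.5, 126.0, 57.6] tcp [ 0.3903 -0.382   0.2961] F [ 0.4 -0.6 -0.3] gap 0.401 t 1.6 q [-0.98, 0.44, 1.63, 0.0, 1.09, -1.21]
spin deg -0.44 tilt [-0.0046  0.014  -0.9999]
```

Emit:
apply_moves --increments '[[[0.03,0.033,0.0,-0.4],[0.03,0.033,0,0],[0.03,0.033,0,0],[0.022,0.022,0.02,0],[0.005,0.01,0.02,0]]]'

```text
t: 2.1
tcp_pos: [0.4964, -0.2268, 0.2583]
tool_rot: [0.617, 0.787, 0.005, -0.004]
force: [-0.0, -0.6, 0.2]
finger_gap: 0.404
```

```bash
python3 -c "
from h import *
save('side','s1')
go(w(D,-.08,0,.134),D[2])"
```

```text
tool mm [-15.7, -12.7, 121.0] tcp [ 0.4961 -0.2259  0.2553] F [ 1.1  0.1 -0.6] gap 0.403 t 2.15 q [-0.64, 0.49, 1.68, 0.01, 0.99, -0.89]
spin deg 0.27 tilt [-0.0037  0.0166 -0.9999]
```

View pics/s1.png

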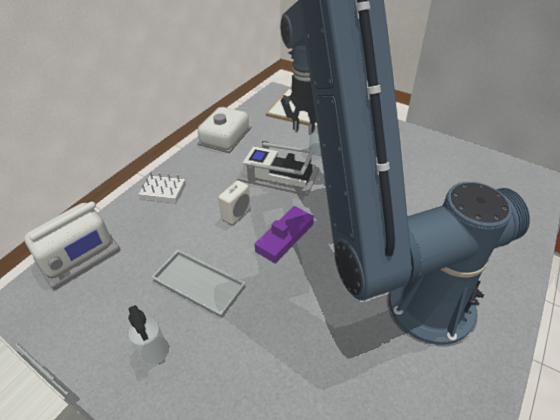

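The side view shows the gripper at about (300,110), above the dock's front at (290,165), with nothing disturbed. Next I lower onto the crossbar.

```bash
cat >> h.py <<'E'
def gg(P,yaw=None,fr=None):
    s=manip.sense(); R=Rn.from_quat(s['tool_rot']).as_matrix()
    go(np.array(P)-R@np.array([0,0,.054]),yaw)
    if fr is not None:
        g=s['tcp_pos']+R@np.array([0,0,.054]); c,n=np.cos(fr[2]),np.sin(fr[2]); d=g-np.r_[fr[:2],0]
        print('grasp local',np.round([c*d[0]+n*d[1],-n*d[0]+c*d[1],g[2]],4))
E
python3 -c "
from h import *
gg(w(D,-.08,0,.08),D[2],D)"
```

```text
tool mm [-16.6, -12.7, 121.0] tcp [ 0.4961 -0.2259  0.2553] F [ 1.1  0.1 -0.6] gap 0.403 t 2.15 q [-0.64, 0.49, 1.68, 0.01, 0.99, -0.89]
spin deg 0.27 tilt [-0.0037  0.0166 -0.9999]
grasp local [-0.0674  0.0146  0.2013]
```

Emit:
apply_moves --increments '[[[-0.015,-0.012,0.03,0.3],[0,0,0.03,0],[0,0,0.02,0],[0,0,0,0]]]' --fingers 0.36

```text
t: 2.55
tcp_pos: [0.4879, -0.2427, 0.1726]
tool_rot: [0.618, 0.786, 0.005, -0.007]
force: [-1.0, -0.2, -0.3]
finger_gap: 0.364
```

```bash
python3 -c "
from h import *
gg(w(D,-.08,0,.08),D[2],D)"
```

```text
tool mm [-0.9, -0.6, 38.6] tcp [ 0.4879 -0.2427  0.1726] F [-1.  -0.2 -0.3] gap 0.364 t 2.55 q [-0.67, 0.62, 1.74, 0.01, 0.8, -0.92]
spin deg 0.18 tilt [-0.0045  0.0161 -0.9999]
grasp local [-0.0793  0.0003  0.1186]
```

Emit:
apply_moves --increments '[[[-0.001,-0.001,0.02,0],[0,0,0.014,0],[0,0,0.002,0]]]'

```text
t: 2.85
tcp_pos: [0.4876, -0.2459, 0.1382]
tool_rot: [0.618, 0.786, 0.005, -0.005]
force: [-0.2, -0.8, 0.6]
finger_gap: 0.362
```

```bash
python3 -c "
from h import *
gg(w(D,-.08,0,.08),D[2],D)
for n in('side','top'): 
  p,d=save(n,n+'2')
  u=proj(n,w(D,-.08,0,.075))[0].astype(int);print(u)
  a=max(u[0]-68,0);b=max(u[1]-50,0)
  cv2.imwrite(f'pics/{n}2c.png',cv2.resize(p[b:b+100,a:a+135,::-1],None,fx=5.9,fy=5.9,interpolation=cv2.INTER_CUBIC))
"
```

```text
tool mm [2.9, 0.3, 4.3] tcp [ 0.4876 -0.2459  0.1382] F [-0.2 -0.8  0.6] gap 0.362 t 2.85 q [-0.68, 0.67, 1.76, 0.01, 0.72, -0.92]
spin deg 0.09 tilt [-0.0021  0.0137 -0.9999]
grasp local [-0.0803 -0.003   0.0842]
[307 160]
[366 192]
```

View pics/side2c.png

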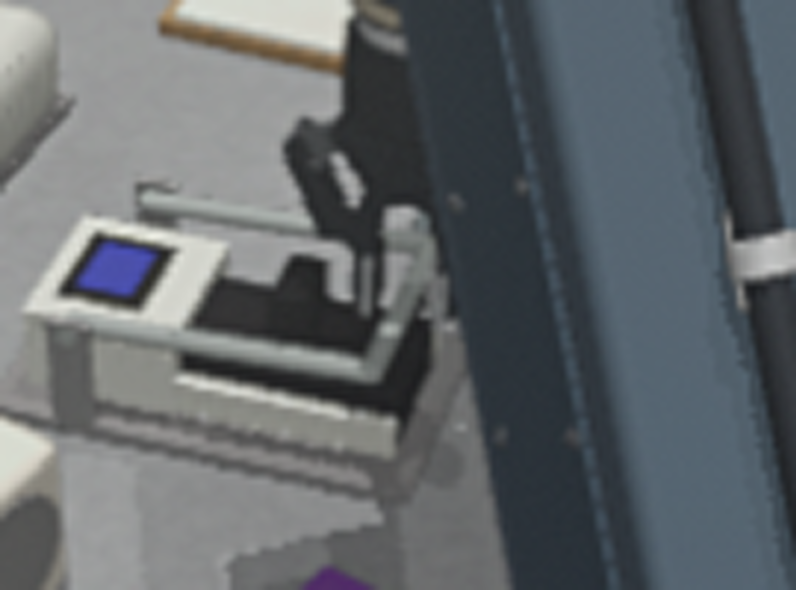

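The crop shows the fingers straddling the crossbar at about (395,270). I lower slightly and close.

Emit:
apply_moves --increments '[[[0.002,0,0.006,0],[0.001,0,0,0],[0,0,0,0],[0,0,0,0]]]' --fingers 0 --newtons 30

```text
t: 3.35
tcp_pos: [0.4884, -0.2442, 0.1354]
tool_rot: [0.618, 0.786, 0.004, -0.002]
force: [-0.1, -0.2, -3.4]
finger_gap: 0.129
```

```bash
python3 -c "
from h import *
gg(w(D,-.08,0,.076),D[2],D)"
```

```text
tool mm [1.7, -1.1, 5.4] tcp [ 0.4884 -0.2442  0.1354] F [-0.1 -0.2 -3.4] gap 0.129 t 3.35 q [-0.67, 0.68, 1.76, 0.01, 0.71, -0.92]
spin deg 0.12 tilt [ 0.003   0.0089 -1.    ]
grasp local [-0.079  -0.0018  0.0814]
```

Emit:
apply_moves --increments '[[[0,0.001,-0.01,0],[0,0.003,-0.018,0],[0,0.005,-0.02,0],[0,0.008,-0.02,0]]]' --newtons 30

```text
t: 3.75
tcp_pos: [0.5061, -0.2401, 0.2044]
tool_rot: [0.619, 0.785, 0.006, -0.002]
force: [7.3, 0.9, -9.1]
finger_gap: 0.128
```

```bash
cat >> h.py <<'E'
def arc(off=.0054,n=5,st=.13):
    gg(w(D,-.08,0,.076),D[2],D)
    s=manip.sense();R=Rn.from_quat(s['tool_rot']).as_matrix();g=s['tcp_pos']+R@np.array([0,0,.054+off]);c,k=np.cos(D[2]),np.sin(D[2]);d=g-np.r_[D[:2],0]
    x=c*d[0]+k*d[1];y=-k*d[0]+c*d[1];a=np.arctan2(g[2]-.068,.08-x);print('rod ang',a.round(3),'rad',np.hypot(g[2]-.068,.08-x).round(4),'y',y.round(4))
    for i in range(n):
        b=a+st; q=np.array([.08-.16*np.cos(b),0,.068+.16*np.sin(b)]);
        print('th',b.round(2),'from prev dy,dz(tool)',((q-np.array([x,0,g[2]]))*1000).round(1)[[0,2]]*[1,-1]); x=q[0];g=np.r_[g[:2],q[2]];a=b
E
python3 -c "
from h import *
arc()"
```

```text
tool mm [1.0, -19.8, 74.2] tcp [ 0.5061 -0.2401  0.2044] F [ 7.3  0.9 -9.1] gap 0.128 t 3.75 q [-0.65, 0.58, 1.69, 0.02, 0.88, -0.89]
spin deg -0.04 tilt [ 0.0044  0.0123 -0.9999]
grasp local [-0.0607 -0.0018  0.1504]
rod ang 0.501 rad 0.1603 y -0.0017
th 0.63 from prev dy,dz(tool) [ 11.4 -17.4]
th 0.76 from prev dy,dz(tool) [ 13.3 -16. ]
th 0.89 from prev dy,dz(tool) [ 15.3 -14.1]
th 1.02 from prev dy,dz(tool) [ 17. -12.]
th 1.15 from prev dy,dz(tool) [18.4 -9.7]
```

Emit:
apply_moves --increments '[[[0,0.011,-0.017,0],[0,0.013,-0.016,0],[0,0.015,-0.014,0],[0,0.017,-0.012,0]]]'

```text
t: 4.15
tcp_pos: [0.561, -0.2266, 0.2681]
tool_rot: [0.619, 0.785, 0.006, -0.002]
force: [2.4, -2.1, -10.0]
finger_gap: 0.124
```

```bash
python3 -c "
from h import *
arc()"
```

```text
tool mm [0.2, -76.8, 137.5] tcp [ 0.561  -0.2266  0.2681] F [  2.4  -2.1 -10. ] gap 0.124 t 4.15 q [-0.57, 0.54, 1.52, 0.01, 1.08, -0.82]
spin deg -0.0 tilt [ 0.0046  0.0112 -0.9999]
grasp local [-0.0042 -0.0015  0.2141]
rod ang 1.032 rad 0.1639 y -0.0015
th 1.16 from prev dy,dz(tool) [20.5 -6.1]
th 1.29 from prev dy,dz(tool) [19.6 -7. ]
th 1.42 from prev dy,dz(tool) [20.3 -4.4]
th 1.55 from prev dy,dz(tool) [20.7 -1.7]
th 1.68 from prev dy,dz(tool) [20.8  1. ]
```

Emit:
apply_moves --increments '[[[0,0.02,-0.005,0],[0,0.019,-0.006,0],[0,0.02,-0.004,0],[0,0.018,-0.001,0],[0,0,0,0]]]'

```text
t: 4.65
tcp_pos: [0.6321, -0.209, 0.2936]
tool_rot: [0.617, 0.787, -0.002, -0.005]
force: [2.4, -1.9, -9.4]
finger_gap: 0.121
```

```bash
python3 -c "
from h import *
arc(n=2,st=.05)
save('side','s3')"
```

```text
tool mm [1.2, -146.6, 165.0] tcp [ 0.6321 -0.209   0.2936] F [ 2.4 -1.9 -9.4] gap 0.121 t 4.65 q [-0.49, 0.6, 1.33, -0.0, 1.23, -0.73]
spin deg 0.26 tilt [-0.0106  0.0024 -0.9999]
grasp local [ 0.0682 -0.0014  0.2396]
rod ang 1.499 rad 0.1666 y -0.0014
th 1.55 from prev dy,dz(tool) [8.5 6.2]
th 1.6 from prev dy,dz(tool) [8. 0.]
```

View pics/s3.png

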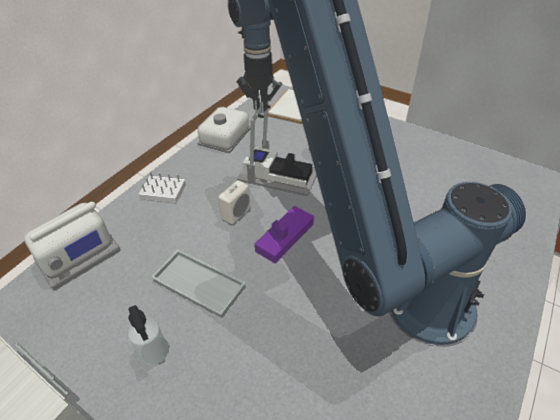

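The side view shows the bar nearly upright at (258,125), held by the fingers. I push it slightly further, then release.

Emit:
apply_moves --increments '[[[0,0.012,0.003,0.3],[0,0.006,0.001,0],[0,0,0,0]]]'

```text
t: 5.0
tcp_pos: [0.6465, -0.2055, 0.2936]
tool_rot: [0.62, 0.785, -0.004, -0.006]
force: [0.2, -2.6, -4.5]
finger_gap: 0.121
```

```bash
python3 -c "
from h import *
arc(n=1,st=.05)"
```

```text
tool mm [0.4, -160.8, 165.7] tcp [ 0.6465 -0.2055  0.2936] F [ 0.2 -2.6 -4.5] gap 0.121 t 5.0 q [-0.47, 0.62, 1.29, -0.01, 1.25, -0.7]
spin deg -0.1 tilt [-0.0132  0.0011 -0.9999]
grasp local [ 0.0829 -0.0014  0.2396]
rod ang 1.588 rad 0.1662 y -0.0013
th 1.64 from prev dy,dz(tool) [7.9 6.6]
```

Emit:
apply_moves --increments '[[[0,0,0,0],[0,0,0,0],[0,0,-0.01,0],[0,0,-0.03,0],[0,0,-0.02,0]]]' --fingers 0.5

```text
t: 5.5
tcp_pos: [0.6444, -0.2045, 0.3521]
tool_rot: [0.62, 0.784, -0.003, -0.011]
force: [0.7, -0.2, -0.2]
finger_gap: 0.497
```

```bash
python3 -c "
from h import *
gg(w(D,-.025,0,.064),D[2],D)
save('top','t4')"
```

```text
tool mm [-4.3, -101.2, 236.1] tcp [ 0.6444 -0.2045  0.3521] F [ 0.7 -0.2 -0.2] gap 0.497 t 5.5 q [-0.47, 0.56, 1.22, -0.0, 1.38, -0.7]
spin deg -0.21 tilt [-0.0217  0.0088 -0.9997]
grasp local [0.0807 0.0007 0.2981]
```

View pics/t4.png

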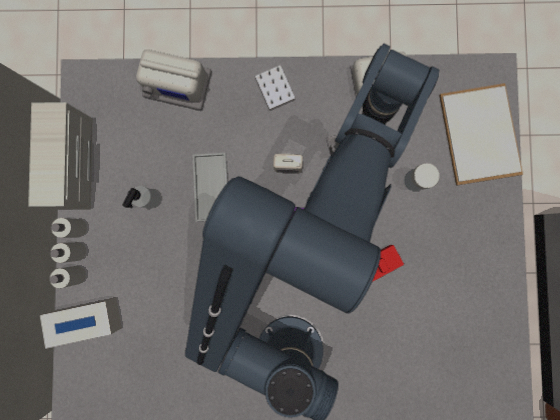

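The arm hides the dock in this view. The jar (426,176), clock (288,162) and spray (137,197) have not moved.

Emit:
apply_moves --increments '[[[-0.002,-0.03,0,-0.2],[-0.002,-0.035,0,0],[0,-0.026,0.02,0],[0,0,0.03,0],[0,0,0.02,0]]]' --fingers 0.55

```text
t: 6.05
tcp_pos: [0.5568, -0.2315, 0.2925]
tool_rot: [0.619, 0.786, -0.001, 0.001]
force: [-0.3, 0.2, 0.4]
finger_gap: 0.551
```

```bash
python3 -c "
from h import *
gg(w(D,-.025,0,.064),D[2],D)
p,d=save('side','s5')
cv2.imwrite('pics/s5c.png',cv2.resize(p[70:205,200:345,::-1],None,fx=4,fy=4,interpolation=cv2.INTER_CUBIC))"
```

```text
tool mm [6.4, -15.1, 174.5] tcp [ 0.5568 -0.2315  0.2925] F [-0.3  0.2  0.4] gap 0.551 t 6.05 q [-0.58, 0.51, 1.5, -0.0, 1.13, -0.81]
spin deg 0.03 tilt [-2.0e-04 -2.2e-03 -1.0e+00]
grasp local [-0.0098 -0.006   0.2385]
```

View pics/s5c.png

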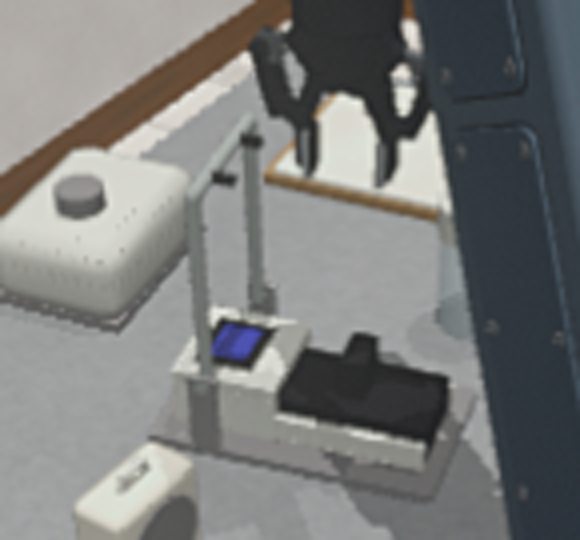

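The crop shows the bar upright at (225,250), the pack's block clear at (362,350) and the gripper above it. I descend next.

Emit:
apply_moves --increments '[[[0.004,-0.01,0.035,0],[0.003,-0.005,0.035,0],[0,0,0.035,0],[0,0,0.02,0],[0,0,0,0]]]'

```text
t: 6.6
tcp_pos: [0.5404, -0.2285, 0.1637]
tool_rot: [0.619, 0.785, -0.0, 0.001]
force: [0.4, 0.3, -0.5]
finger_gap: 0.552
```

```bash
python3 -c "
from h import *
gg(w(D,-.025,0,.07),D[2],D)"
```

```text
tool mm [-0.7, -0.1, 39.7] tcp [ 0.5404 -0.2285  0.1637] F [ 0.4  0.3 -0.5] gap 0.552 t 6.6 q [-0.59, 0.67, 1.64, -0.0, 0.83, -0.82]
spin deg -0.02 tilt [ 5.0e-04 -1.6e-03 -1.0e+00]
grasp local [-0.0249  0.0008  0.1097]
```

Emit:
apply_moves --increments '[[[-0.001,0,0.02,0],[0,0,0.015,0],[0,0,0.003,0],[0,0,0,0]]]'

```text
t: 7.0
tcp_pos: [0.5439, -0.2311, 0.1286]
tool_rot: [0.619, 0.785, 0.0, 0.004]
force: [-0.0, -0.1, 0.6]
finger_gap: 0.549
```

```bash
python3 -c "
from h import *
gg(w(D,-.025,0,.07),D[2],D)
p,d=save('side','s6')
cv2.imwrite('pics/s6c.png',cv2.resize(p[100:205,230:345,::-1],None,fx=5,fy=5,interpolation=cv2.INTER_CUBIC))"
```

```text
tool mm [2.9, -3.1, 4.6] tcp [ 0.5439 -0.2311  0.1286] F [-0.  -0.1  0.6] gap 0.549 t 7.0 q [-0.59, 0.72, 1.65, -0.0, 0.76, -0.83]
spin deg 0.0 tilt [ 0.007  -0.0054 -1.    ]
grasp local [-0.0219 -0.0028  0.0746]
```

View pics/s6c.png

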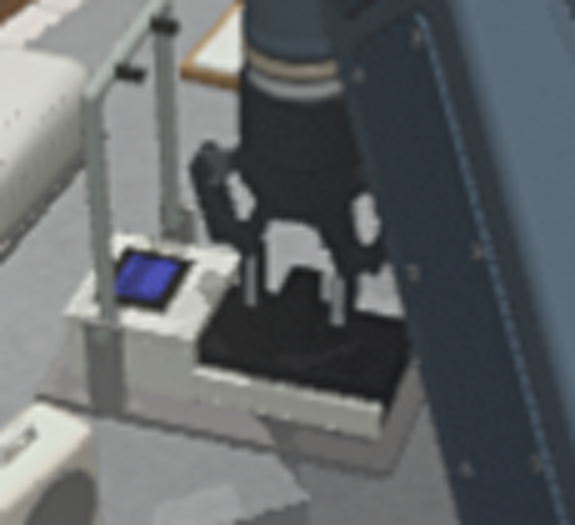

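The fingers straddle the block, at (250,275) and (338,295). I trim the position and close.

Emit:
apply_moves --increments '[[[0.002,-0.003,0.003,0],[0.001,0,0,0],[0,0,0,0],[0,0,0,0]]]' --fingers 0 --newtons 60

```text
t: 7.45
tcp_pos: [0.5403, -0.2288, 0.1275]
tool_rot: [0.619, 0.786, -0.0, 0.006]
force: [0.1, -0.2, -2.8]
finger_gap: 0.242
```

```bash
python3 -c "
from h import *
gg(w(D,-.09,0,.0725),D[2],D)"
```

```text
tool mm [-0.1, -65.2, 0.6] tcp [ 0.5403 -0.2288  0.1275] F [ 0.1 -0.2 -2.8] gap 0.242 t 7.45 q [-0.59, 0.72, 1.67, -0.0, 0.74, -0.83]
spin deg 0.04 tilt [ 0.0086 -0.0069 -0.9999]
grasp local [-0.0248  0.0001  0.0735]
```

Emit:
apply_moves --increments '[[[0,-0.01,0,0],[0,-0.015,0,0],[0,-0.015,0,0]]]'

```text
t: 7.75
tcp_pos: [0.5015, -0.2387, 0.1276]
tool_rot: [0.618, 0.786, 0.0, 0.008]
force: [0.5, -0.3, -3.1]
finger_gap: 0.243
```

```bash
python3 -c "
from h import *
gg(w(D,-.095,0,.0735),D[2],D)"
```

```text
tool mm [0.7, -30.3, -0.2] tcp [ 0.5015 -0.2387  0.1276] F [ 0.5 -0.3 -3.1] gap 0.243 t 7.75 q [-0.65, 0.7, 1.75, 0.0, 0.68, -0.88]
spin deg 0.15 tilt [ 0.0128 -0.009  -0.9999]
grasp local [-0.0647 -0.0006  0.0736]
```

Emit:
apply_moves --increments '[[[0.0005,-0.015,0,0.1],[0,-0.013,0,0],[0,-0.005,0,0],[0,0,0,0]]]'

```text
t: 8.15
tcp_pos: [0.4627, -0.2467, 0.1274]
tool_rot: [0.62, 0.785, 0.0, 0.006]
force: [0.6, -0.1, -3.9]
finger_gap: 0.251
```

```bash
python3 -c "
from h import *
gg(w(D,-.097,0,.0735),D[2],D)
p,d=save('side','s7')
cv2.imwrite('pics/s7c.png',cv2.resize(p[100:205,230:345,::-1],None,fx=5,fy=5,interpolation=cv2.INTER_CUBIC))"
```

```text
tool mm [-0.8, 7.4, -0.0] tcp [ 0.4627 -0.2467  0.1274] F [ 0.6 -0.1 -3.9] gap 0.251 t 8.15 q [-0.7, 0.67, 1.83, 0.0, 0.63, -0.94]
spin deg -0.15 tilt [ 0.0096 -0.007  -0.9999]
grasp local [-0.1044  0.0008  0.0734]
```

View pics/s7c.png

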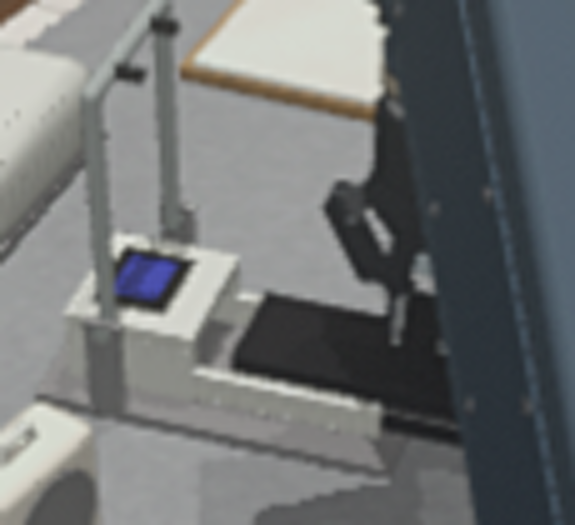

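The pack is out to about 80 mm and clear of the hood: its far edge is at (265,300) and the hood edge at (235,260). I lift it.

Emit:
apply_moves --increments '[[[0,0,-0.01,0],[0,0,-0.02,0],[0,0,-0.03,0],[0,0,-0.03,0],[0,0,-0.03,0]]]'

```text
t: 8.7
tcp_pos: [0.4615, -0.2444, 0.2482]
tool_rot: [0.619, 0.786, 0.0, 0.001]
force: [0.8, 0.3, -5.7]
finger_gap: 0.244
```

```bash
python3 -c "
from h import *
gg(w(T,-.024,0,.22),T[2],D)
p,d=save('side','s8')
cv2.imwrite('pics/s8c.png',cv2.resize(p[70:205,230:365,::-1],None,fx=4,fy=4,interpolation=cv2.INTER_CUBIC))"
```

```text
tool mm [467.5, 145.9, -26.2] tcp [ 0.4615 -0.2444  0.2482] F [ 0.8  0.3 -5.7] gap 0.244 t 8.7 q [-0.7, 0.47, 1.75, 0.0, 0.92, -0.94]
spin deg 10.85 tilt [ 1.e-03 -8.e-04 -1.e+00]
grasp local [-0.1054  0.0039  0.1942]
```

View pics/s8c.png

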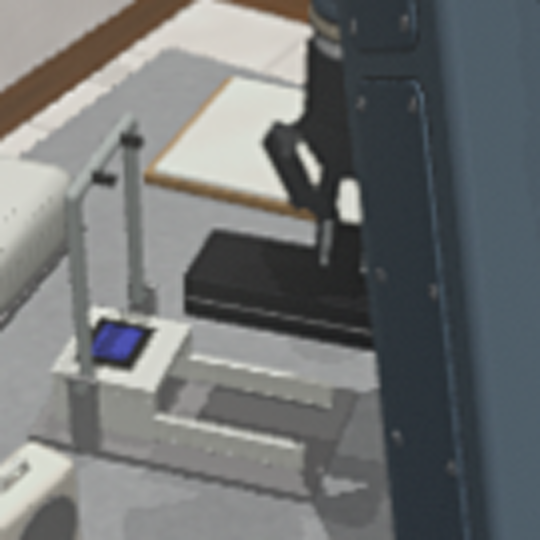

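The pack hangs level in the gripper at about (270,285). I carry it across.

Emit:
apply_moves --increments '[[[0.01,0.0,-0.025,0],[0.025,0.0,-0.01,0],[0.035,0.0,-0.003,2],[0.04,0.01,0,3],[0.04,0.01,0,3]]]'

```text
t: 9.25
tcp_pos: [0.4546, -0.0954, 0.2944]
tool_rot: [0.676, 0.737, 0.001, 0.012]
force: [0.6, -0.8, -3.9]
finger_gap: 0.247
```

```bash
python3 -c "
from h import *
gg(w(T,-.024,0,.22),T[2],T)"
```

```text
tool mm [336.2, 67.3, 15.8] tcp [ 0.4546 -0.0954  0.2944] F [ 0.6 -0.8 -3.9] gap 0.247 t 9.25 q [-0.45, 0.32, 1.84, -0.01, 0.95, -0.53]
spin deg 2.29 tilt [ 0.0184 -0.0154 -0.9997]
grasp local [-0.0782 -0.3384  0.2404]
```

Emit:
apply_moves --increments '[[[0.045,0.01,0,1.5],[0.045,0.01,0,0.5],[0.045,0.01,0,0],[0.045,0.01,0,0],[0.045,0.01,0,0]]]'

```text
t: 9.75
tcp_pos: [0.489, 0.1425, 0.2917]
tool_rot: [0.689, 0.724, 0.0, 0.011]
force: [0.9, -0.4, -3.5]
finger_gap: 0.249
```

```bash
python3 -c "
from h import *
gg(w(T,-.024,0,.22),T[2],T)"
```

```text
tool mm [102.5, 8.7, 16.2] tcp [0.489  0.1425 0.2917] F [ 0.9 -0.4 -3.5] gap 0.249 t 9.75 q [0.07, 0.39, 1.74, -0.02, 1.0, 0.03]
spin deg 0.15 tilt [ 0.0167 -0.0152 -0.9997]
grasp local [-0.0327 -0.1023  0.2377]
```

Emit:
apply_moves --increments '[[[0.035,0.004,0.005,0],[0.03,0.003,0.01,0],[0.015,0,0.02,0],[0.003,0,0.02,0],[0,0,0.01,0]]]'

```text
t: 10.25
tcp_pos: [0.4918, 0.2386, 0.2247]
tool_rot: [0.684, 0.729, 0.004, 0.012]
force: [-0.2, -1.5, -3.9]
finger_gap: 0.244
```

```bash
python3 -c "
from h import *
gg(w(T,-.024,0,.12),T[2],T)
p,d=save('side','s9')
cv2.imwrite('pics/s9.png',p[:,:,::-1])"
```

```text
tool mm [6.8, 0.1, 50.7] tcp [0.4918 0.2386 0.2247] F [-0.2 -1.5 -3.9] gap 0.244 t 10.25 q [0.25, 0.53, 1.71, -0.02, 0.88, 0.2]
spin deg 0.95 tilt [ 0.0217 -0.0107 -0.9997]
grasp local [-0.0251 -0.0062  0.1707]
```

View pics/s9.png

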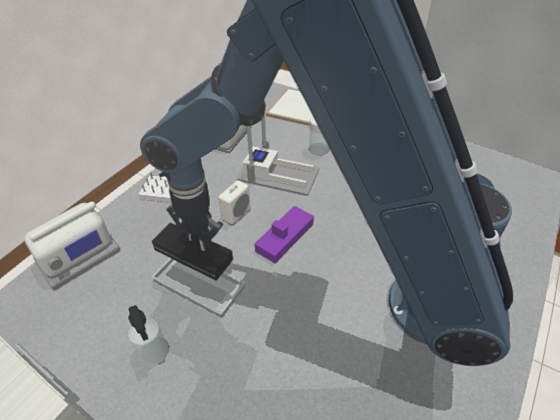

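The pack is over the tray, at (192,250). I align it and descend.

Emit:
apply_moves --increments '[[[0.004,0,0.02,0.9],[0.003,0,0.015,0],[0,0,0.01,0],[0,0,0,0]]]'

```text
t: 10.7
tcp_pos: [0.4924, 0.2436, 0.1782]
tool_rot: [0.691, 0.723, 0.003, 0.011]
force: [-0.8, -0.5, -4.4]
finger_gap: 0.247
```

```bash
python3 -c "
from h import *
gg(w(T,-.024,0,.0675),T[2],T)"
```

```text
tool mm [2.0, -0.8, 56.6] tcp [0.4924 0.2436 0.1782] F [-0.8 -0.5 -4.4] gap 0.247 t 10.7 q [0.26, 0.61, 1.74, -0.02, 0.78, 0.23]
spin deg -0.09 tilt [ 0.0198 -0.0116 -0.9997]
grasp local [-0.0243 -0.0013  0.1242]
```

Emit:
apply_moves --increments '[[[0.0015,-0.001,0.02,0],[0,0,0.015,0],[0,0,0.008,0],[0,0,0.002,0]]]'

```text
t: 11.1
tcp_pos: [0.4956, 0.2436, 0.1357]
tool_rot: [0.692, 0.722, 0.006, 0.013]
force: [-0.0, 0.7, -3.9]
finger_gap: 0.245
```

```bash
python3 -c "
from h import *
gg(w(T,-.024,0,.0675),T[2],T)
p,d=save('side','s10')
cv2.imwrite('pics/s10c.png',cv2.resize(p[190:325,130:265,::-1],None,fx=4,fy=4,interpolation=cv2.INTER_CUBIC))"
```

```text
tool mm [1.5, -3.7, 14.1] tcp [0.4956 0.2436 0.1357] F [-0.   0.7 -3.9] gap 0.245 t 11.1 q [0.26, 0.68, 1.76, -0.03, 0.68, 0.24]
spin deg -0.22 tilt [ 0.0272 -0.01   -0.9996]
grasp local [-0.0207 -0.0014  0.0817]
```

View pics/s10c.png

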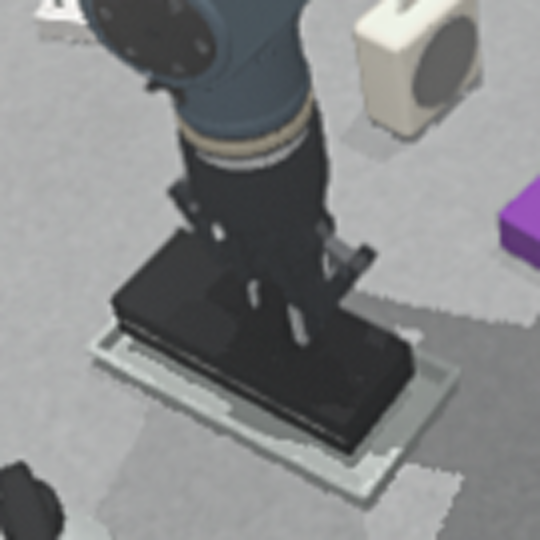

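It is aligned and about 14 mm up. I ease it down.

Emit:
apply_moves --increments '[[[0.001,-0.003,0.005,0],[0,0,0.004,0],[0,0,0.003,0]]]'

```text
t: 11.45
tcp_pos: [0.4944, 0.2447, 0.1252]
tool_rot: [0.692, 0.722, 0.008, 0.015]
force: [0.3, -0.4, -3.7]
finger_gap: 0.251
```

```bash
python3 -c "
from h import *
gg(w(T,-.024,0,.0675),T[2],T)"
```

```text
tool mm [0.2, -2.5, 3.7] tcp [0.4944 0.2447 0.1252] F [ 0.3 -0.4 -3.7] gap 0.251 t 11.45 q [0.26, 0.7, 1.77, -0.03, 0.65, 0.24]
spin deg -0.24 tilt [ 0.0322 -0.0087 -0.9994]
grasp local [-0.0216 -0.0002  0.0712]
```

Emit:
apply_moves --increments '[[[0,-0.001,0.003,0],[0,0,0.002,0]]]'

```text
t: 11.65
tcp_pos: [0.4946, 0.2447, 0.1222]
tool_rot: [0.692, 0.722, 0.009, 0.015]
force: [-1.9, -2.1, 19.0]
finger_gap: 0.245
```

```bash
python3 -c "
from h import *
gg(w(T,-.024,0,.0675),T[2],T)"
```

```text
tool mm [0.1, -2.7, 0.7] tcp [0.4946 0.2447 0.1222] F [-1.9 -2.1 19. ] gap 0.245 t 11.65 q [0.26, 0.7, 1.77, -0.03, 0.64, 0.24]
spin deg -0.22 tilt [ 0.0343 -0.0085 -0.9994]
grasp local [-0.0213 -0.0001  0.0683]
```

Contact at 19 N. I release.

Emit:
apply_moves --increments '[[[0,0,-0.001,0],[0,0,0,0],[0,0,0,0],[0,0,0,0]]]' --fingers 0.55

```text
t: 12.05
tcp_pos: [0.4967, 0.2454, 0.1257]
tool_rot: [0.691, 0.722, 0.012, 0.017]
force: [-1.0, -0.3, 0.0]
finger_gap: 0.548
```

```bash
python3 -c "
from h import *
gg(w(T,-.024,0,.0675),T[2],T)
p,d=save('side','s11')
cv2.imwrite('pics/s11c.png',cv2.resize(p[190:325,130:265,::-1],None,fx=4,fy=4,interpolation=cv2.INTER_CUBIC))"
```

```text
tool mm [-0.5, -5.4, 4.0] tcp [0.4967 0.2454 0.1257] F [-1.  -0.3  0. ] gap 0.548 t 12.05 q [0.26, 0.7, 1.76, -0.03, 0.64, 0.24]
spin deg -0.21 tilt [ 0.0415 -0.0066 -0.9991]
grasp local [-0.0187  0.0006  0.0717]
```

View pics/s11c.png

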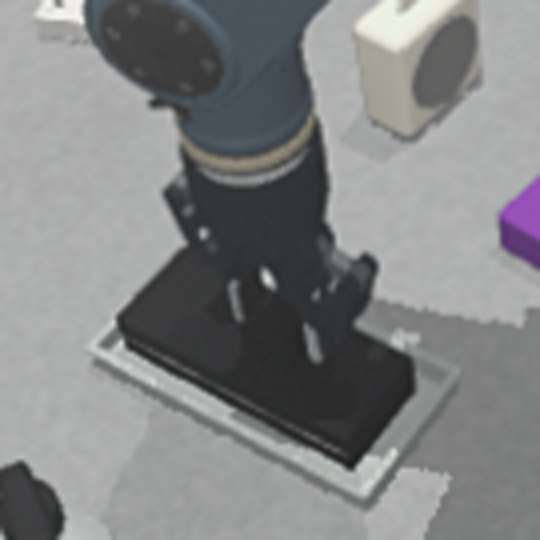

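The pack lies inside the tray walls and the fingers are clear of the block. I lift.

Emit:
apply_moves --increments '[[[0,-0.002,-0.01,0],[0,0,-0.03,0],[0,0,-0.04,0],[0,0,-0.04,0],[0,0,-0.03,0]]]'

```text
t: 12.6
tcp_pos: [0.4854, 0.2456, 0.2769]
tool_rot: [0.692, 0.722, 0.006, 0.014]
force: [0.3, -0.2, -0.4]
finger_gap: 0.549
```

```bash
python3 -c "
from h import *
gg(w(D,.08,0,.29),D[2],T)
p,d=save('side','s12')
cv2.imwrite('pics/s12c.png',cv2.resize(p[190:325,130:265,::-1],None,fx=4,fy=4,interpolation=cv2.INTER_CUBIC))"
```

```text
tool mm [-456.8, 137.9, -58.1] tcp [0.4854 0.2456 0.2769] F [ 0.3 -0.2 -0.4] gap 0.549 t 12.6 q [0.27, 0.45, 1.68, -0.02, 0.99, 0.24]
spin deg -11.04 tilt [ 0.0286 -0.01   -0.9995]
grasp local [-0.0308  0.0011  0.2229]
```

View pics/s12c.png

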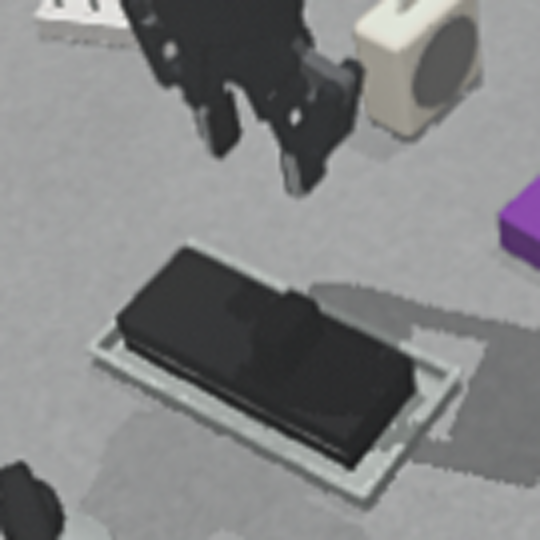

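The pack is flat in the tray and the gripper is clear. I head back to the bar.

Emit:
apply_moves --increments '[[[-0.015,0.005,-0.03,0],[-0.035,0.01,-0.02,-2],[-0.044,0.013,-0.006,-3],[-0.044,0.013,0,-3],[-0.044,0.013,0,-2]]]' --fingers 0.5

```text
t: 13.15
tcp_pos: [0.557, 0.0728, 0.3499]
tool_rot: [0.618, 0.786, 0.012, 0.019]
force: [1.4, 0.1, -0.1]
finger_gap: 0.499
```

```bash
python3 -c "
from h import *
gg(w(D,.08,0,.285),D[2],D)"
```

```text
tool mm [-288.9, 15.1, 16.0] tcp [0.557  0.0728 0.3499] F [ 1.4  0.1 -0.1] gap 0.499 t 13.15 q [-0.07, 0.38, 1.56, -0.0, 1.16, -0.3]
spin deg 0.09 tilt [ 0.0451 -0.005  -0.999 ]
grasp local [0.0639 0.2891 0.2959]
```

Emit:
apply_moves --increments '[[[-0.044,0.003,0,0],[-0.044,0.003,0,0],[-0.044,0.003,0,0],[-0.044,0.003,0,0],[-0.035,0,0,0]]]'

```text
t: 13.65
tcp_pos: [0.6194, -0.1383, 0.3562]
tool_rot: [0.618, 0.786, 0.013, 0.021]
force: [0.4, 0.9, -0.1]
finger_gap: 0.499
```

```bash
python3 -c "
from h import *
gg(w(D,.08,0,.275),D[2],D)"
```

```text
tool mm [-68.7, 3.3, 28.6] tcp [ 0.6194 -0.1383  0.3562] F [ 0.4  0.9 -0.1] gap 0.499 t 13.65 q [-0.4, 0.47, 1.38, 0.01, 1.25, -0.64]
spin deg 0.1 tilt [ 0.0488 -0.0053 -0.9988]
grasp local [0.0754 0.0692 0.3022]
```

Emit:
apply_moves --increments '[[[-0.03,0.002,0,0],[-0.02,0.001,0,0],[-0.008,0,0,0],[0,0,0,0]]]'

```text
t: 14.05
tcp_pos: [0.6353, -0.2016, 0.3571]
tool_rot: [0.621, 0.783, 0.013, 0.021]
force: [-0.5, -0.0, 0.2]
finger_gap: 0.497
```

```bash
python3 -c "
from h import *
gg(w(D,.08,0,.235),D[2],D)
p,d=save('side','s13')
cv2.imwrite('pics/s13c.png',cv2.resize(p[60:195,190:325,::-1],None,fx=4.4,fy=4.4,interpolation=cv2.INTER_CUBIC))
W=pts('side',d);c,s=np.cos(D[2]),np.sin(D[2])
L=np.dstack([(W[...,0]-D[0])*c+(W[...,1]-D[1])*s,-(W[...,0]-D[0])*s+(W[...,1]-D[1])*c,W[...,2]])
for k in (1,-1):
  for z0,z1 in((.1,.14),(.14,.18),(.18,.22)):
    m=(abs(L[...,1]-k*.058)<.012)&(L[...,2]>z0)&(L[...,2]<z1)&(abs(L[...,0]-.08)<.05);print(k,z0,m.sum(),np.nanmedian(L[m],0).round(4))
m=(abs(L[...,1])<.05)&(L[...,2]>.21)&(L[...,2]<.245)&(abs(L[...,0]-.08)<.04);print(m.sum(),np.nanmedian(L[m],0).round(4),L[m].max(0))
"
```

```text
tool mm [-2.7, 0.9, 68.3] tcp [ 0.6353 -0.2016  0.3571] F [-0.5 -0.   0.2] gap 0.497 t 14.05 q [-0.48, 0.52, 1.29, 0.02, 1.29, -0.72]
spin deg -0.31 tilt [ 0.0483 -0.0063 -0.9988]
grasp local [0.076  0.0039 0.3031]
1 0.1 46 [0.0779 0.0655 0.1205]
1 0.14 47 [0.0784 0.0648 0.162 ]
1 0.18 51 [0.0791 0.0645 0.2016]
-1 0.1 34 [ 0.0773 -0.0482  0.1183]
-1 0.14 32 [ 0.0786 -0.0476  0.1621]
-1 0.18 17 [ 0.0785 -0.0487  0.1887]
123 [ 0.0769 -0.0009  0.231 ] [0.08676928 0.04894423 0.23524631]
```

View pics/s13c.png

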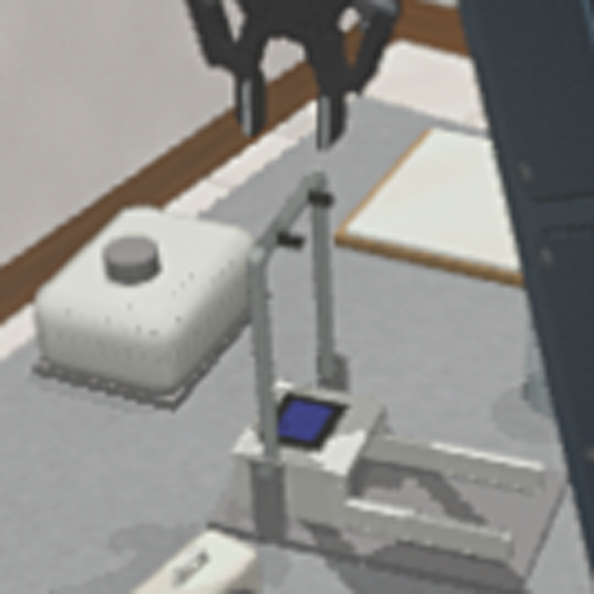

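The crop shows the crossbar at (290,215), under the open fingers. I lower onto it.

Emit:
apply_moves --increments '[[[-0.003,0.001,0.025,0],[0,0,0.022,0],[0,0,0.014,0],[0,0,0.003,0]]]' --fingers 0.4

```text
t: 14.5
tcp_pos: [0.6395, -0.1979, 0.2937]
tool_rot: [0.619, 0.785, 0.014, 0.021]
force: [-1.0, 0.5, 0.5]
finger_gap: 0.4
```

```bash
python3 -c "
from h import *
gg(w(D,.079,0,.231),D[2],D)"
```

```text
tool mm [-6.4, -2.4, 8.8] tcp [ 0.6395 -0.1979  0.2937] F [-1.   0.5  0.5] gap 0.4 t 14.5 q [-0.47, 0.58, 1.35, 0.02, 1.16, -0.72]
spin deg 0.04 tilt [ 0.0498 -0.0047 -0.9987]
grasp local [0.081  0.0066 0.2398]
```

Emit:
apply_moves --increments '[[[-0.005,-0.002,0.007,0],[-0.001,0,0.002,0],[0,0,0,0]]]'

```text
t: 14.8
tcp_pos: [0.6397, -0.203, 0.2853]
tool_rot: [0.618, 0.786, 0.014, 0.021]
force: [-0.1, -0.0, 0.0]
finger_gap: 0.401
```

```bash
python3 -c "
from h import *
gg(w(D,.079,0,.231),D[2],D)"
```

```text
tool mm [-1.5, -1.1, 0.3] tcp [ 0.6397 -0.203   0.2853] F [-0.1 -0.   0. ] gap 0.401 t 14.8 q [-0.48, 0.6, 1.36, 0.02, 1.14, -0.73]
spin deg 0.17 tilt [ 0.0508 -0.0048 -0.9987]
grasp local [0.0801 0.0015 0.2313]
```

Emit:
apply_moves --increments '[[[0,0,0,0],[0,0,0,0],[0,0,0,0]]]' --fingers 0 --newtons 30

```text
t: 15.1
tcp_pos: [0.6402, -0.2033, 0.2864]
tool_rot: [0.618, 0.786, 0.014, 0.022]
force: [0.6, -0.1, -2.9]
finger_gap: 0.129
```

```bash
python3 -c "
from h import *
arc(off=.003,st=-.13)"
```

```text
tool mm [2.0, -168.3, 148.2] tcp [ 0.6402 -0.2033  0.2864] F [ 0.6 -0.1 -2.9] gap 0.129 t 15.1 q [-0.48, 0.59, 1.36, 0.02, 1.14, -0.73]
spin deg 0.16 tilt [ 0.053  -0.0054 -0.9986]
grasp local [0.0807 0.0011 0.2325]
rod ang 1.576 rad 0.1615 y 0.0011
th 1.45 from prev dy,dz(tool) [-20.8   2.8]
th 1.32 from prev dy,dz(tool) [-20.4   3.9]
th 1.19 from prev dy,dz(tool) [-19.7   6.5]
th 1.06 from prev dy,dz(tool) [-18.7   9. ]
th 0.93 from prev dy,dz(tool) [-17.4  11.4]
```

Emit:
apply_moves --increments '[[[0,-0.014,0.0,0],[0,-0.02,0.002,0],[0,-0.02,0.005,0],[0,-0.019,0.008,0]]]'

```text
t: 15.5
tcp_pos: [0.5758, -0.2188, 0.2727]
tool_rot: [0.617, 0.786, 0.021, 0.031]
force: [-0.6, 2.9, 6.2]
finger_gap: 0.126
```

```bash
python3 -c "
from h import *
arc(off=.003,st=-.13)"
```

```text
tool mm [2.6, -105.4, 135.8] tcp [ 0.5758 -0.2188  0.2727] F [-0.6  2.9  6.2] gap 0.126 t 15.5 q [-0.56, 0.53, 1.53, 0.04, 1.02, -0.82]
spin deg 0.21 tilt [ 0.0738 -0.0051 -0.9973]
grasp local [0.0155 0.0008 0.2189]
rod ang 1.161 rad 0.1612 y 0.0007
th 1.03 from prev dy,dz(tool) [-18.   10.6]
th 0.9 from prev dy,dz(tool) [-17.1  11.8]
th 0.77 from prev dy,dz(tool) [-15.4  13.9]
th 0.64 from prev dy,dz(tool) [-13.5  15.8]
th 0.51 from prev dy,dz(tool) [-11.3  17.4]
```

Emit:
apply_moves --increments '[[[0,-0.019,0.009,0],[0,-0.018,0.0105,0],[0,-0.016,0.0125,0],[0,-0.0145,0.0145,0]]]'

```text
t: 15.9
tcp_pos: [0.5158, -0.2334, 0.2256]
tool_rot: [0.618, 0.785, 0.026, 0.037]
force: [1.0, 2.0, 2.1]
finger_gap: 0.126
```

```bash
python3 -c "
from h import *
arc(off=.003,st=-.13)"
```

```text
tool mm [2.0, -42.7, 92.5] tcp [ 0.5158 -0.2334  0.2256] F [1.  2.  2.1] gap 0.126 t 15.9 q [-0.64, 0.53, 1.7, 0.07, 0.83, -0.92]
spin deg 0.07 tilt [ 0.0897 -0.0049 -0.996 ]
grasp local [-0.0454  0.0004  0.1718]
rod ang 0.678 rad 0.1607 y 0.0004
th 0.55 from prev dy,dz(tool) [-11.4  17.4]
th 0.42 from prev dy,dz(tool) [-9.7 18.4]
th 0.29 from prev dy,dz(tool) [-7.2 19.5]
th 0.16 from prev dy,dz(tool) [-4.6 20.3]
th 0.03 from prev dy,dz(tool) [-1.9 20.7]
```

Emit:
apply_moves --increments '[[[0,-0.013,0.016,0],[0,-0.0114,0.0175,0],[0,-0.009,0.018,0],[0,-0.006,0.014,0]]]'

```text
t: 16.3
tcp_pos: [0.4848, -0.2412, 0.1584]
tool_rot: [0.62, 0.783, 0.03, 0.04]
force: [6.8, 6.9, 0.0]
finger_gap: 0.123
```

```bash
python3 -c "
from h import *
arc(off=.003,st=-.06)"
```

```text
tool mm [0.7, -5.9, 28.3] tcp [ 0.4848 -0.2412  0.1584] F [6.8 6.9 0. ] gap 0.123 t 16.3 q [-0.69, 0.62, 1.81, 0.1, 0.63, -1.01]
spin deg -0.21 tilt [ 0.0996 -0.0031 -0.995 ]
grasp local [-7.690e-02  1.000e-04  1.047e-01]
rod ang 0.212 rad 0.1602 y -0.0
th 0.15 from prev dy,dz(tool) [-1.6  9.5]
th 0.09 from prev dy,dz(tool) [-1.2  9.5]
th 0.03 from prev dy,dz(tool) [-0.6  9.6]
th -0.03 from prev dy,dz(tool) [-0.   9.6]
th -0.09 from prev dy,dz(tool) [0.6 9.6]
```

Emit:
apply_moves --increments '[[[0,-0.003,0.01,0],[0,-0.002,0.009,0],[0,-0.0015,0.006,0],[0,-0.001,0.004,0]]]'

```text
t: 16.7
tcp_pos: [0.4818, -0.2421, 0.1283]
tool_rot: [0.62, 0.783, 0.031, 0.041]
force: [2.5, 4.9, 2.9]
finger_gap: 0.123
```

```bash
python3 -c "
from h import *
arc(off=.003,st=-.02)"
```

```text
tool mm [-0.0, -0.1, -1.5] tcp [ 0.4818 -0.2421  0.1283] F [2.5 4.9 2.9] gap 0.123 t 16.7 q [-0.7, 0.67, 1.83, 0.12, 0.56, -1.03]
spin deg -0.26 tilt [ 0.1028 -0.0018 -0.9947]
grasp local [-0.0798 -0.      0.0745]
rod ang 0.022 rad 0.1595 y -0.0001
th 0.0 from prev dy,dz(tool) [-0.5  3.2]
th -0.02 from prev dy,dz(tool) [0.  3.2]
th -0.04 from prev dy,dz(tool) [0.1 3.2]
th -0.06 from prev dy,dz(tool) [0.2 3.2]
th -0.08 from prev dy,dz(tool) [0.2 3.2]
```

Emit:
apply_moves --increments '[[[0,0,0.004,0],[0,0,0.004,0]]]'

```text
t: 16.9
tcp_pos: [0.4821, -0.2423, 0.1256]
tool_rot: [0.619, 0.784, 0.031, 0.042]
force: [-9.7, 5.2, 37.7]
finger_gap: 0.126
```

```bash
python3 -c "
from h import *
arc(off=.003,n=1,st=-.02)"
```

```text
tool mm [0.3, -0.1, -4.2] tcp [ 0.4821 -0.2423  0.1256] F [-9.7  5.2 37.7] gap 0.126 t 16.9 q [-0.7, 0.68, 1.84, 0.12, 0.55, -1.04]
spin deg -0.07 tilt [ 0.1031 -0.0033 -0.9947]
grasp local [-0.0795 -0.0004  0.0719]
rod ang 0.006 rad 0.1592 y -0.0005
th -0.01 from prev dy,dz(tool) [-0.8  3.2]
```

The bar is at its stop: 38 N up, angle about 0. I open and retreat.

Emit:
apply_moves --increments '[[[0,0,0,0],[0,0,0,0],[0,0,0,0]]]' --fingers 0.42

```text
t: 17.2
tcp_pos: [0.4825, -0.2445, 0.1278]
tool_rot: [0.618, 0.784, 0.029, 0.044]
force: [0.4, 0.3, 0.5]
finger_gap: 0.423
```

```bash
python3 -c "
from h import *
arc(off=.003,n=1,st=-.02)"
```

```text
tool mm [2.9, -0.2, -2.0] tcp [ 0.4825 -0.2445  0.1278] F [0.4 0.3 0.5] gap 0.423 t 17.2 q [-0.7, 0.67, 1.83, 0.12, 0.55, -1.04]
spin deg 0.04 tilt [ 0.1061 -0.009  -0.9943]
grasp local [-0.0796 -0.003   0.0741]
rod ang 0.02 rad 0.1593 y -0.0031
th -0.0 from prev dy,dz(tool) [-0.7  3.2]
```

Emit:
apply_moves --increments '[[[0,0,-0.015,0],[0,0,-0.03,0],[0,0,-0.04,0],[0,0,-0.03,0],[0,-0.02,-0.01,0]]]'

```text
t: 17.7
tcp_pos: [0.4503, -0.2499, 0.2498]
tool_rot: [0.618, 0.785, 0.028, 0.042]
force: [0.4, -0.1, -0.1]
finger_gap: 0.418
```

Emit:
apply_moves --increments '[[[0,-0.03,-0.02,0],[-0.03,-0.03,-0.02,0],[-0.04,-0.02,0,0],[-0.04,0,0,0],[0,0,0,0]]]'

```text
t: 18.2
tcp_pos: [0.3906, -0.3803, 0.2873]
tool_rot: [0.617, 0.785, 0.026, 0.043]
force: [-0.4, 0.5, -0.2]
finger_gap: 0.416
```

```bash
python3 -c "
from h import *
go([0,0,0])
p,d=save('side','s20')
cv2.imwrite('pics/s20c.png',cv2.resize(p[100:205,230:345,::-1],None,fx=5,fy=5,interpolation=cv2.INTER_CUBIC))
save('top','t20')
for n,d in (('side',d),('top',np.load('pics/t20.npz')['d'])):
  W=pts(n,d);c,s=np.cos(D[2]),np.sin(D[2])
  L=np.dstack([(W[...,0]-D[0])*c+(W[...,1]-D[1])*s,-(W[...,0]-D[0])*s+(W[...,1]-D[1])*c,W[...,2]])
  m=(L[...,2]>.055)&(L[...,2]<.12)&(abs(L[...,1])<.05)&(L[...,0]>-.12)&(L[...,0]<-.06);print(n,m.sum(),np.nanmedian(L[m],0).round(4))
  for k in(-1,1):
    m=(L[...,2]>.055)&(L[...,2]<.12)&(abs(L[...,1]-k*.058)<.012)&(L[...,0]>-.07)&(L[...,0]<.07)
    if m.sum()>5: print(m.sum(),np.polyfit(L[m][:,0],L[m][:,2],1))
"
```

```text
tool mm [471.1, -314.4, 242.6] tcp [ 0.3906 -0.3803  0.2873] F [-0.4  0.5 -0.2] gap 0.416 t 18.2 q [-1.01, 0.42, 1.7, 0.09, 0.96, -1.3]
side 102 [-0.0818 -0.0089  0.0708]
110 [-0.00753281  0.07033089]
182 [0.00016231 0.0697936 ]
top 126 [-0.0805 -0.0007  0.0721]
187 [-0.00190539  0.07258762]
187 [-0.01716231  0.07243175]
```

View pics/s20.png

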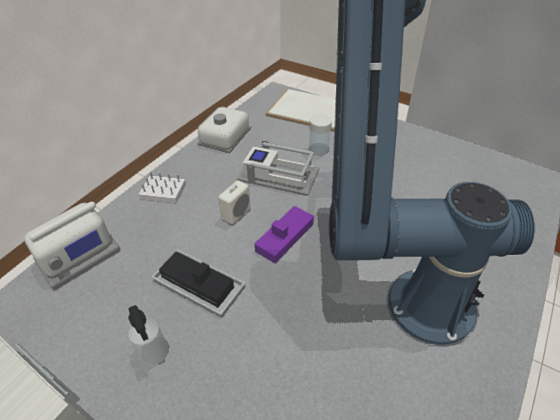

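View pics/t20.png

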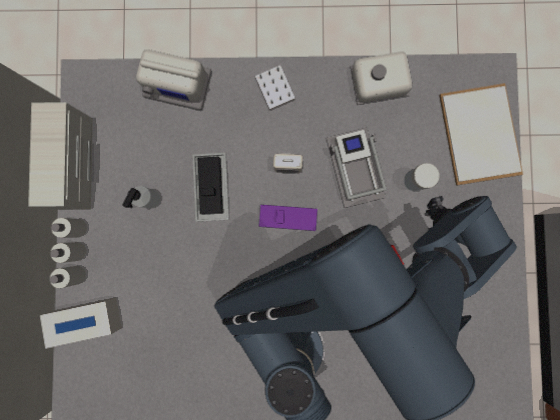

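Top view: the pack is in the tray at (211,187), the bar is down across the dock at (357,180), and the jar, clock and spray are where they were. I run a numeric check before handing in.

```bash
python3 -c "
from h import *
a=pts('top',np.load('pics/top0.npz')['d']);b=pts('top',np.load('pics/t20.npz')['d'])
for n,x0,x1,y0,y1,z in(('jar',.45,.6,-.48,-.36,.11),('clock',.54,.63,-.06,.06,.09),('spray',.4,.56,.36,.5,.05)):
  for W in(a,b):
    m=(W[...,2]>z)&(W[...,2]<.18)&(W[...,0]>x0)&(W[...,0]<x1)&(W[...,1]>y0)&(W[...,1]<y1);print(n,m.sum(),np.median(W[m],0).round(4))
W=b;c,s=np.cos(T[2]),np.sin(T[2])
L=np.dstack([(W[...,0]-T[0])*c+(W[...,1]-T[1])*s,-(W[...,0]-T[0])*s+(W[...,1]-T[1])*c,W[...,2]])
m=(L[...,2]>.03)&(L[...,2]<.05)&(abs(L[...,0])<.11)&(abs(L[...,1])<.06);Q=L[m]
print(Q.min(0),Q.max(0),np.linalg.lstsq(np.c_[Q[:,:2],np.ones(len(Q))],Q[:,2],rcond=None)[0])
"
```

```text
jar 519 [ 0.5298 -0.4068  0.122 ]
jar 511 [ 0.5295 -0.4071  0.122 ]
clock 388 [ 0.5833 -0.0008  0.0951]
clock 387 [ 0.5835 -0.0009  0.095 ]
spray 538 [0.475  0.4339 0.1119]
spray 541 [0.4753 0.4342 0.112 ]
[-0.08679357 -0.03401668  0.03017893] [0.09360963 0.03741666 0.04957154] [ 0.00025307 -0.00137189  0.03911306]
```

Pack flat (tilt under 0.002) at slab top 39 mm (40 expected), inside the walls; bystanders unmoved. Handing in.

```bash
python3 -c "
from h import *
s=manip.sense();print(abs(s['qd']).max())
print(manip.sign_off())"
```

```text
0.048322577052594684
the job is handed in; nothing more can be done
None
```

The job is done and handed in at about 18 s. I swung the bar up to about 1.59 rad and slid the pack roughly 80 mm out from under the hood. I then lifted it, laid it in the tray, swung the bar back down to its stop, let go and backed the arm away.

What the last checks showed:
- **Pack:** it lies flat inside the tray walls with under 0.002 rad of tilt. The slab's top measured 39 mm above the bench, where 40 mm was expected.
- **Bar:** it is level against its stop. Arm slopes from the two cameras read 0 to 0.017 rad, and the crossbar sits about 8 mm lower than at the start.
- **Jar, clock and spray:** all are within 0.5 mm of where they began.
- **Forces:** the highest I saw at the end of a move was 39 N at the wrist, while pressing the bar onto its stop. Readings within a move were not logged.

The tool tilted by about 0.1 rad over the course of the moves, mostly while swinging the bar down. The moves allow no correction for that, but it caused no trouble. No check failed or disagreed beyond camera noise of 1–2 mm.

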